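Transfer a row of lab samples to the bench rack in reverse order

TASK

Move the four sample containers from the pads of the grey intake strip into the four free bays of the aluminium rack in reverse order, since the rack is fed from its other end: as seen from the robot, the leftmost sample on the strip goes into the rightmost bay, the next into the bay beside it, and so on. Set each one upright on the floor of its own bay without tipping any over, and leave the amber control bottle where it stands in the rack's left end bay.

Things in the scene. Friction and masses are not known exactly. Their poses are not given: they have to be found in the camera images.
- tall_mid (a point): the tall slender sample container: round, white with a paper label, blue ribbed screw cap 30 mm across and flush on top; 92 mm high, body 28 mm across. Point half-way up on its axis (46 mm above its underside), z up along its axis. Loose, 55 g; stands upright, to be grasped round the body and set down upright
- wide_mid (a point): the wide squat sample pot: round, white with a paper label, blue ribbed lid as wide as the pot; 62 mm high, 43 mm across (lid 44 mm). Point half-way up on its axis (31 mm above its underside), z up along its axis. Loose, 75 g; stands upright, to be grasped round the body and set down upright
- square_mid (a point): the square sample bottle: white body 36 x 36 mm and 58 mm high, above it a narrow neck and a blue cap 27 mm across; 80 mm high in all. x and y are square to its sides. Point half-way up on its axis (40 mm above its underside), z up along its axis. Loose, 90 g; stands upright, to be grasped round the body and set down upright
- small_mid (a point): the small round vial: white body 32 mm across and 44 mm high, sloping shoulder, narrow neck and a blue cap 22 mm across; 64 mm high in all. Point half-way up on its axis (32 mm above its underside), z up along its axis. Loose, 50 g; stands upright, to be grasped round the body and set down upright
- pad_tall: fixed white pad, 56 x 56 x 4 mm, one of four alike in a row 66 mm apart on the grey strip, in an order that differs each time; the tall slender container stands on it at the start, within 5 mm of its middle. Its top is 10 mm above the table. Origin: middle of its underside; y along the strip to the left as seen from the robot, x across it, away from the robot
- pad_wide: fixed white pad, 56 x 56 x 4 mm, one of four alike in a row 66 mm apart on the grey strip, in an order that differs each time; the wide pot stands on it at the start, within 5 mm of its middle. Its top is 10 mm above the table. Origin: middle of its underside; y along the strip to the left as seen from the robot, x across it, away from the robot
- pad_square: fixed white pad, 56 x 56 x 4 mm, one of four alike in a row 66 mm apart on the grey strip, in an order that differs each time; the square bottle stands on it at the start, within 5 mm of its middle. Its top is 10 mm above the table. Origin: middle of its underside; y along the strip to the left as seen from the robot, x across it, away from the robot
- pad_small: fixed white pad, 56 x 56 x 4 mm, one of four alike in a row 66 mm apart on the grey strip, in an order that differs each time; the small vial stands on it at the start, within 5 mm of its middle. Its top is 10 mm above the table. Origin: middle of its underside; y along the strip to the left as seen from the robot, x across it, away from the robot
- rack: fixed aluminium rack, 333 x 82 mm, before or behind the strip: five bays in a row, each 63 x 76 mm (along x across) inside, floor 5 mm above the table, dark walls 3 mm thick, 12 mm high. Origin on the table; y along the row to the left (seen from the robot), x away from the robot. Middles of the free bays: x = 0, y = +99, +33, -33, -99 mm; the left end bay, y = +165, holds the control bottle
- control_mid (a point): amber control bottle with a white cap, 95 mm high, 42 mm across, loose in the left end bay of the rack; it stays there. Point half-way up on its axis

How it is judged:
At the end, for the whole second after the job is handed in: Each container stands in its own free bay, reverse to the order of the pads, within 20 mm of the bay's middle along and 27 mm across the row, 4 mm of its floor, upright (0.1 rad), released, at rest; control bottle upright (0.1 rad), within 25 mm of its start ((y of tall_mid in the frame of rack between 0.079 and 0.119 m or y of tall_mid in the frame of rack between 0.013 and 0.053 m or y of tall_mid in the frame of rack between -0.053 and -0.013 m or y of tall_mid in the frame of rack between -0.119 and -0.079 m) and x of tall_mid in the frame of rack between -0.027 and 0.027 m and z of tall_mid in the frame of rack between 0.047 and 0.055 m and angle between each of tall_mid, wide_mid, square_mid, small_mid, control_mid's own z axis and vertical below 0.1 rad and linear speed of each of tall, wide, square, small below 0.02 m/s and contact force between each of tall, wide, square, small and the fingers below 0.05 N and (y of wide_mid in the frame of rack between 0.079 and 0.119 m or y of wide_mid in the frame of rack between 0.013 and 0.053 m or y of wide_mid in the frame of rack between -0.053 and -0.013 m or y of wide_mid in the frame of rack between -0.119 and -0.079 m) and x of wide_mid in the frame of rack between -0.027 and 0.027 m and z of wide_mid in the frame of rack between 0.032 and 0.04 m and (y of square_mid in the frame of rack between 0.079 and 0.119 m or y of square_mid in the frame of rack between 0.013 and 0.053 m or y of square_mid in the frame of rack between -0.053 and -0.013 m or y of square_mid in the frame of rack between -0.119 and -0.079 m) and x of square_mid in the frame of rack between -0.027 and 0.027 m and z of square_mid in the frame of rack between 0.041 and 0.049 m and (y of small_mid in the frame of rack between 0.079 and 0.119 m or y of small_mid in the frame of rack between 0.013 and 0.053 m or y of small_mid in the frame of rack between -0.053 and -0.013 m or y of small_mid in the frame of rack between -0.119 and -0.079 m) and x of small_mid in the frame of rack between -0.027 and 0.027 m and z of small_mid in the frame of rack between 0.033 and 0.041 m and ((y of pad_tall in the frame of pad_wide above 0 m and y of tall_mid in the frame of rack below -0.066 m and y of wide_mid in the frame of rack above -0.066 m) or (y of pad_tall in the frame of pad_wide above 0 m and y of tall_mid in the frame of rack below 0 m and y of wide_mid in the frame of rack above 0 m) or (y of pad_tall in the frame of pad_wide above 0 m and y of tall_mid in the frame of rack below 0.066 m and y of wide_mid in the frame of rack above 0.066 m) or (y of pad_wide in the frame of pad_tall above 0 m and y of wide_mid in the frame of rack below -0.066 m and y of tall_mid in the frame of rack above -0.066 m) or (y of pad_wide in the frame of pad_tall above 0 m and y of wide_mid in the frame of rack below 0 m and y of tall_mid in the frame of rack above 0 m) or (y of pad_wide in the frame of pad_tall above 0 m and y of wide_mid in the frame of rack below 0.066 m and y of tall_mid in the frame of rack above 0.066 m)) and ((y of pad_tall in the frame of pad_square above 0 m and y of tall_mid in the frame of rack below -0.066 m and y of square_mid in the frame of rack above -0.066 m) or (y of pad_tall in the frame of pad_square above 0 m and y of tall_mid in the frame of rack below 0 m and y of square_mid in the frame of rack above 0 m) or (y of pad_tall in the frame of pad_square above 0 m and y of tall_mid in the frame of rack below 0.066 m and y of square_mid in the frame of rack above 0.066 m) or (y of pad_square in the frame of pad_tall above 0 m and y of square_mid in the frame of rack below -0.066 m and y of tall_mid in the frame of rack above -0.066 m) or (y of pad_square in the frame of pad_tall above 0 m and y of square_mid in the frame of rack below 0 m and y of tall_mid in the frame of rack above 0 m) or (y of pad_square in the frame of pad_tall above 0 m and y of square_mid in the frame of rack below 0.066 m and y of tall_mid in the frame of rack above 0.066 m)) and ((y of pad_tall in the frame of pad_small above 0 m and y of tall_mid in the frame of rack below -0.066 m and y of small_mid in the frame of rack above -0.066 m) or (y of pad_tall in the frame of pad_small above 0 m and y of tall_mid in the frame of rack below 0 m and y of small_mid in the frame of rack above 0 m) or (y of pad_tall in the frame of pad_small above 0 m and y of tall_mid in the frame of rack below 0.066 m and y of small_mid in the frame of rack above 0.066 m) or (y of pad_small in the frame of pad_tall above 0 m and y of small_mid in the frame of rack below -0.066 m and y of tall_mid in the frame of rack above -0.066 m) or (y of pad_small in the frame of pad_tall above 0 m and y of small_mid in the frame of rack below 0 m and y of tall_mid in the frame of rack above 0 m) or (y of pad_small in the frame of pad_tall above 0 m and y of small_mid in the frame of rack below 0.066 m and y of tall_mid in the frame of rack above 0.066 m)) and ((y of pad_wide in the frame of pad_square above 0 m and y of wide_mid in the frame of rack below -0.066 m and y of square_mid in the frame of rack above -0.066 m) or (y of pad_wide in the frame of pad_square above 0 m and y of wide_mid in the frame of rack below 0 m and y of square_mid in the frame of rack above 0 m) or (y of pad_wide in the frame of pad_square above 0 m and y of wide_mid in the frame of rack below 0.066 m and y of square_mid in the frame of rack above 0.066 m) or (y of pad_square in the frame of pad_wide above 0 m and y of square_mid in the frame of rack below -0.066 m and y of wide_mid in the frame of rack above -0.066 m) or (y of pad_square in the frame of pad_wide above 0 m and y of square_mid in the frame of rack below 0 m and y of wide_mid in the frame of rack above 0 m) or (y of pad_square in the frame of pad_wide above 0 m and y of square_mid in the frame of rack below 0.066 m and y of wide_mid in the frame of rack above 0.066 m)) and ((y of pad_wide in the frame of pad_small above 0 m and y of wide_mid in the frame of rack below -0.066 m and y of small_mid in the frame of rack above -0.066 m) or (y of pad_wide in the frame of pad_small above 0 m and y of wide_mid in the frame of rack below 0 m and y of small_mid in the frame of rack above 0 m) or (y of pad_wide in the frame of pad_small above 0 m and y of wide_mid in the frame of rack below 0.066 m and y of small_mid in the frame of rack above 0.066 m) or (y of pad_small in the frame of pad_wide above 0 m and y of small_mid in the frame of rack below -0.066 m and y of wide_mid in the frame of rack above -0.066 m) or (y of pad_small in the frame of pad_wide above 0 m and y of small_mid in the frame of rack below 0 m and y of wide_mid in the frame of rack above 0 m) or (y of pad_small in the frame of pad_wide above 0 m and y of small_mid in the frame of rack below 0.066 m and y of wide_mid in the frame of rack above 0.066 m)) and ((y of pad_square in the frame of pad_small above 0 m and y of square_mid in the frame of rack below -0.066 m and y of small_mid in the frame of rack above -0.066 m) or (y of pad_square in the frame of pad_small above 0 m and y of square_mid in the frame of rack below 0 m and y of small_mid in the frame of rack above 0 m) or (y of pad_square in the frame of pad_small above 0 m and y of square_mid in the frame of rack below 0.066 m and y of small_mid in the frame of rack above 0.066 m) or (y of pad_small in the frame of pad_square above 0 m and y of small_mid in the frame of rack below -0.066 m and y of square_mid in the frame of rack above -0.066 m) or (y of pad_small in the frame of pad_square above 0 m and y of small_mid in the frame of rack below 0 m and y of square_mid in the frame of rack above 0 m) or (y of pad_small in the frame of pad_square above 0 m and y of small_mid in the frame of rack below 0.066 m and y of square_mid in the frame of rack above 0.066 m)) and distance of control_mid from where it was at the start of the episode below 0.025 m); the robot touches nothing.
It fails at once if a sample container is tipped over (angle between any of tall_mid, wide_mid, square_mid, small_mid's own z axis and vertical above 0.8 rad).
It fails at once if the control bottle in the rack's end bay is shifted by more than 25 mm or tipped (distance of control_mid from where it was at the start of the episode above 0.025 m or angle between control_mid's own z axis and vertical above 0.5 rad).
It also fails if it takes over 86 s, if anything falls off the work surface, if the arm or the gripper's body presses on something with over 40 N, if the wrist force passes 120 N, or if a joint passes its speed limit or range.

ROBOT

A 6-joint arm with a two-finger parallel gripper is mounted at the origin on the work surface. World frame = base frame: x ahead of the robot, y to its left, z up, the work surface at z = 0. Lengths are in m, angles in rad, forces in N, time in s.
With the tool pointing down it reaches from about 0.375 to 0.9 m from the base axis. Payload 3.1 kg.
Tool frame: the origin (TCP) lies on the centre line of the jaws, within the pads' length; the fingertips stand 8 mm ahead of it and the grasp point (between the pads) lies 11 mm behind it; z points along the fingers, y is the line along which they close (so a half turn about z gives the same grasp; the last joint's range is limited). The gripper opens to 85 mm and grips with 20 to 120 N. Pads are 22 mm wide; open, the fingers measure 114 mm over their backs; the gripper's body (76 mm by 85 mm) begins 54 mm behind the grasp point. The pads swing forward as they close: fully open they stand 13 mm farther back than shut.
Start: joints at [0.989, 0.527, 1.433, -0, 1.181, -0.178], TCP at [0.246, 0.575, 0.215] pointing down, gripper open.
Joint ranges: [-3.08, 3.08], [-0.75, 2.2], [0.22, 2.44], [-1.43, 4.57], [0, 2.65], [-2.85, 2.85]. Speed limits (rad/s): [2.79, 2.79, 3.14, 3.14, 3.14, 3.14].

INTERFACE

Orientations are given as a unit quaternion [x, y, z, w].
In Python, from station import * gives the robot as it stands.
- The arm moves only by the tool play_rows, never from a script. Its argument "rows" is a list of rows, each a list of 3 entries, a list of its own where there are three numbers: the turn, a rotation vector about the tool's x, y, z in degrees, then the shift along the tool's x, y, z in mm, then the closure, from 0 (fully open) to 1 (shut). In form: [[[ax, ay, az], [dx, dy, dz], jaw], ...]. A call has 1 to 12 rows; each row shifts and turns the commanded pose from where the row before left it, along the tool's axes as they then stand; what a row does not reach is not made up. A row lasts 1/12 s, in which the tool goes at most 41.7 mm and 7.16 degrees, less where a joint would pass 70% of its speed; a pose out of reach is approached as far as the arm can. A call with a gripper value outside its range is refused whole. The fingers move at their own pace and stop on an object; "grip_force" is the grip in N (left out, the last holds). Time passes only in rows, so rows that do not move let the fingers close. It gives the time, the measured TCP pose, the force, the opening and the grip force at its end, in the units of the state.
- sense(): the state, without advancing time (a new reading comes with each control period).
- snapshot(name): name is "scene" or "top" or "wrist"; returns (picture, depth): 400x640x3 uint8, red, green, blue; 400x640 float32, m along the optical axis (not along the pixel's ray), 0 where there is no reading.
- get_calibration(name): a dict with "vfov" (degrees; the focal length in pixels is half the picture's height over the tangent of half this angle, whatever the lens; pixels are square), "cx", "cy" (the principal point, pixels), "xyz" and "attitude" of the camera in the world. Camera axes: x right, y down, z forward; pixel columns grow to the right and rows downward; lengths in m; the calibration is good to about 2 mm. A picture is of the moment at which its call begins: read the wrist's pose just before it. get_calibration takes no time and is no camera call; for the wrist camera it gives the pose at the moment of the call.
- sign_off(): hands the job in; it is judged then, once.
The state is a dict: "t": time; "q": joint angles; "qd": joint speeds; "tau": joint torques, N m; "tcp_pos": TCP position; "tool_rot": TCP orientation; "force": force on the tool from outside, world axes, zero at the start; "ft_torque": the same for the moment, N m; "finger_gap": opening from 0.0 (shut) to 1.0 (fully open); "gripper_force": force on a finger pad.
Only numpy, scipy, OpenCV 4.12 (cv2) and the standard library are available. Lean on these libraries where they do the work, as an engineer would, in place of code of your own. Each camera call takes 0.05 s, during which the arm holds its last target. There are 200 camera calls.

## Working session

There is one attempt and no reset: what is moved stays moved. The work goes in short steps, Python scripts to look and compute and a tool call to move; the robot and the scene stay as the last step left them, time stands still between calls to the robot, and variables do not carry over. Pictures are saved under pics/ and viewed, at most 14 in all, crops included, and the job is handed in when it is done.

Besides the shell and the picture viewer there is one more tool, called after "Request:" by a JSON object that holds its "op" and its "data". play_rows: Moves the arm, as the interface text tells. Its arguments: {"type":"object","properties":{"rows":{"type":"array","items":{"type":"array"}},"grip_force":{"type":"number"}},"required":["rows"]}

```bash
mkdir -p pics; ls; cat > h.py <<'E'
from station import *
import numpy as np, cv2
from scipy.spatial.transform import Rotation as R
def cal(n):
    c=get_calibration(n); f=200/np.tan(np.radians(c['vfov'])/2); return c,f
def rot(a):
    a=np.array(a); return a if a.shape==(3,3) else R.from_quat(a).as_matrix()
def snap(n):
    c,f=cal(n); p,d=snapshot(n)
    v,u=np.mgrid[0:400,0:640]
    P=np.stack([(u-c['cx'])/f*d,(v-c['cy'])/f*d,d],-1)@rot(c['attitude']).T+np.array(c['xyz'])
    P[d==0]=np.nan
    return p,d,P
E
python3 - <<'E'
from h import *
print(sense())
for n in("scene","top"):
    c,f=cal(n); print(n,c,f)
    p,d,P=snap(n); cv2.imwrite(f"pics/{n}0.png",p[...,::-1]); np.savez(f"{n}0.npz",p=p,P=P,d=d)
E
```

```text
pics
{'t': 0.0, 'q': array([ 9.88508174e-01,  5.28462360e-01,  1.43390957e+00, -3.26015082e-05,
        1.18142887e+00, -1.78530133e-01]), 'qd': array([ 7.43267842e-05, -3.25281599e-04, -8.93319416e-04,  2.76966220e-04,
       -3.46662577e-04, -1.09710666e-03]), 'tau': array([-1.48052036e-04, -4.42354059e+01, -1.78023970e+01, -3.73916018e-04,
        8.35848536e-03,  5.75592139e-06]), 'tcp_pos': array([0.24511937, 0.57409515, 0.21403371]), 'tool_rot': array([ 2.00504333e-01,  9.79692193e-01, -1.03074212e-03, -3.95946253e-04]), 'force': array([ 0.23193071,  0.27213946, -0.36767242]), 'ft_torque': array([-0.01256818, -0.02295237,  0.04519926]), 'gripper_force': 0.0, 'finger_gap': 0.9973423160478004}
scene {'vfov': 56.873390287110766, 'cx': 312.33192774347657, 'cy': 200.1386601976278, 'xyz': array([ 0.86537819, -0.1325854 ,  0.61219493]), 'attitude': array([ 0.8237526 ,  0.49302943, -0.14138115, -0.2415885 ])} 369.32670814462193
top {'vfov': 51.92288542090709, 'cx': 313.28758662092525, 'cy': 191.6862641147596, 'xyz': array([0.44960652, 0.04166721, 0.82505156]), 'attitude': array([ 0.70958479, -0.70116827,  0.05948609, -0.03624756])} 410.76210997522355
```

View pics/top0.png

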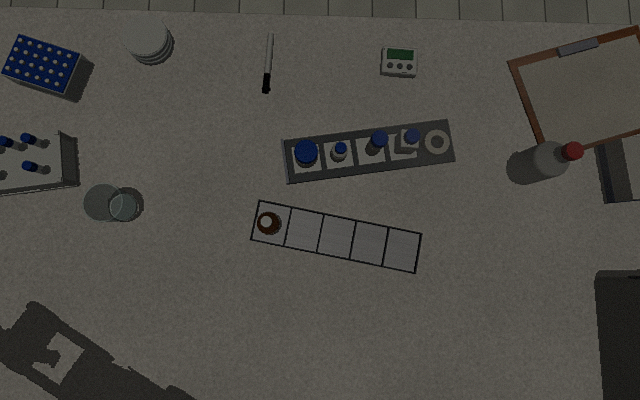

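View pics/scene0.png

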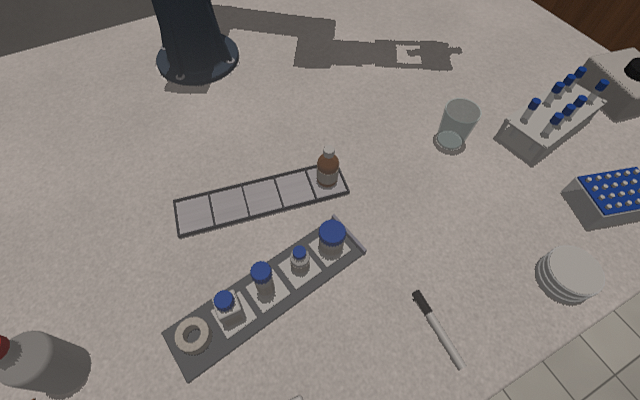

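Top view: the strip, left to right, holds wide (306,152), small (340,150), tall (376,140) and square (410,138). The rack is nearer the robot, with corners at about (259,200), (421,234), (415,272) and (251,239), and the control bottle is at (268,222). So wide goes to -99, small to -33, tall to +33 and square to +99. Next I measure positions from both views.

```bash
python3 - <<'E'
from h import *
from scipy import ndimage as nd
def ray(n,uv):
    c,f=cal(n); r=rot(c['attitude'])@np.array([(uv[0]-c['cx'])/f,(uv[1]-c['cy'])/f,1]); return np.array(c['xyz']),r
def tri(a,b):
    (o1,d1),(o2,d2)=ray("top",a),ray("scene",b)
    s=np.linalg.lstsq(np.stack([d1,-d2],1),o2-o1,rcond=None)[0]
    p,q=o1+s[0]*d1,o2+s[1]*d2; return (p+q)/2,np.linalg.norm(p-q)
def caps(n,roi):
    z=np.load(n+"0.npz"); p=z['p'].astype(int);P=z['P']
    m=(p[...,2]>p[...,0]+35)&(p[...,2]>1.4*p[...,1]); k=np.zeros_like(m);x0,x1,y0,y1=roi;k[y0:y1,x0:x1]=1
    l,c=nd.label(m&k); o=[]
    for i in range(1,c+1):
        s=l==i
        if s.sum()>40:
            Q=P[s]; top=np.nanpercentile(Q[:,2],80); t=Q[Q[:,2]>top-.004]
            v,u=np.nonzero(s); o.append((u.mean().round(1),v.mean().round(1),s.sum(),((np.nanmin(t,0)+np.nanmax(t,0))/2).round(4),round(top,4)))
    return sorted(o,key=lambda a:a[0])
T=caps("top",(270,450,110,190));S=caps("scene",(160,360,210,340))[::-1]
for t,s in zip(T,S):print(t,'\n  ',s,tri(t[:2],s[:2]))
P=np.load("top0.npz")['P']
# rack corners
tc=[(259,200),(421,234),(415,272),(251,239)]; 
def atz(n,uv,z):
    o,d=ray(n,uv); return o+d*(z-o[2])/d[2]
C=np.array([atz("top",u,.012) for u in tc]);print("corners",C.round(4),C.mean(0).round(4))
sc=[(343,173),(175,201),(180,236),(349,192)]
# strip far/near corners
for u in [(300,222),(335,229),(368,236),(402,250),(340,250),(430,300),(352,163),(440,165)]: print(u,P[u[1],u[0]].round(4))
z=np.load("top0.npz")['p']; cv2.imwrite("pics/topc.png",cv2.resize(z[110:290,235:465,::-1],None,fx=3.4,fy=3.3,interpolation=cv2.INTER_CUBIC))
z=np.load("scene0.npz")['p']; cv2.imwrite("pics/scenec.png",cv2.resize(z[130:390,150:380,::-1],None,fx=2.3,fy=2.3,interpolation=cv2.INTER_CUBIC))
E
```

```text
(np.float64(305.7), np.float64(150.7), np.int64(399), array([0.6297, 0.0318, 0.0721]), np.float64(0.073)) 
   (np.float64(331.8), np.float64(231.1), np.int64(482), array([0.6316, 0.0334, 0.072 ]), np.float64(0.0729)) (array([0.63066848, 0.03285703, 0.06965349]), np.float64(0.0012220738990660713))
(np.float64(340.4), np.float64(146.9), np.int64(87), array([ 0.6377, -0.0329,  0.0743]), np.float64(0.0752)) 
   (np.float64(299.0), np.float64(251.4), np.int64(130), array([ 0.6396, -0.032 ,  0.0739]), np.float64(0.0748)) (array([ 0.63858613, -0.03223958,  0.07205364]), np.float64(0.0014632251055797336))
(np.float64(378.1), np.float64(138.7), np.int64(109), array([ 0.6495, -0.1013,  0.102 ]), np.float64(0.1029)) 
   (np.float64(260.1), np.float64(270.5), np.int64(299), array([ 0.6513, -0.1008,  0.1018]), np.float64(0.1029)) (array([ 0.64902111, -0.10034501,  0.0953374 ]), np.float64(0.0007276003497513058))
corners [[ 0.5425  0.123   0.012 ]
 [ 0.4788 -0.1997  0.012 ]
 [ 0.4044 -0.1859  0.012 ]
 [ 0.4654  0.1365  0.012 ]] [ 0.4728 -0.0315  0.012 ]
(300, 222) [0.5003 0.0411 0.0041]
(335, 229) [ 0.4871 -0.029   0.0041]
(368, 236) [ 0.4739 -0.0946  0.0067]
(402, 250) [ 0.4469 -0.1626  0.0054]
(340, 250) [ 0.4457 -0.0391  0.0035]
(430, 300) [ 0.3497 -0.2173  0.0016]
(352, 163) [ 0.6211 -0.0628  0.0087]
(440, 165) [ 0.6219 -0.2469 -0.0008]
```

View pics/topc.png

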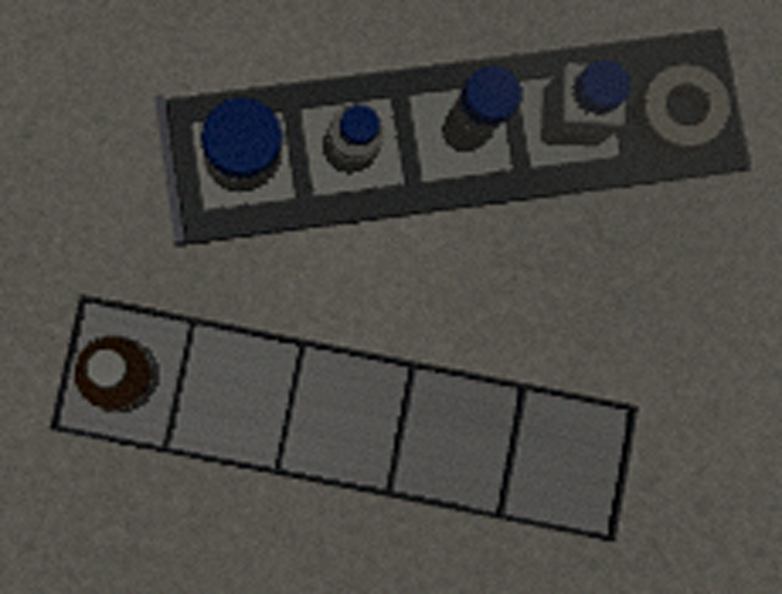

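View pics/scenec.png

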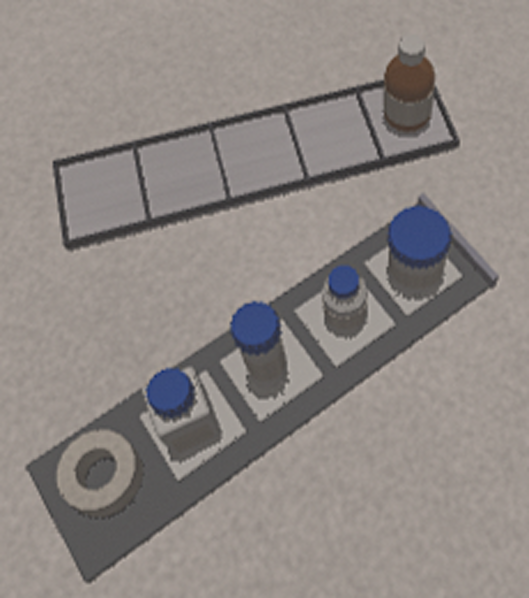

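```bash
cat >> h.py <<'E'
def ray(n,uv):
    c,f=cal(n); r=rot(c['attitude'])@np.array([(uv[0]-c['cx'])/f,(uv[1]-c['cy'])/f,1]); return np.array(c['xyz']),r
def tri(a,b):
    (o1,d1),(o2,d2)=ray("top",a),ray("scene",b)
    s=np.linalg.lstsq(np.stack([d1,-d2],1),o2-o1,rcond=None)[0]
    p,q=o1+s[0]*d1,o2+s[1]*d2; return ((p+q)/2).round(4),np.linalg.norm(p-q).round(4)
def atz(n,uv,z):
    o,d=ray(n,uv); return o+d*(z-o[2])/d[2]
def go(xyz=None,yaw=None):
    """turn (deg about tool z) and shift (mm, tool axes before the turn) to xyz with tool y axis at world angle yaw (deg, mod 180)"""
    s=sense(); M=rot(s['tool_rot']); out={}
    if yaw is not None:
        cur=np.degrees(np.arctan2(M[1,1],M[0,1])); d=(yaw-cur+90)%180-90; out['turn_z']=round(-d,1)
        out['tilt']=np.degrees(M[:2,2]).round(2)
    if xyz is not None: out['shift']=(M.T@(np.array(xyz)-s['tcp_pos'])*1000).round(1)
    out['tcp']=s['tcp_pos'].round(4); out['gap']=round(s['finger_gap'],3); out['t']=round(s['t'],2); return out
E
python3 - <<'E'
from h import *
def ct(u,v): return (235+(u+.5)/3.4-.5,110+(v+.5)/3.3-.5)
def cs(u,v): return (150+(u+.5)/2.3-.5,130+(v+.5)/2.3-.5)
A=[tri(ct(*a),cs(*b)) for a,b in [((636,407),(68,246)),((613,540),(55,162)),((82,297),(457,143))]];print("rack FR,NR,FL",A)
C=np.array([atz("top",ct(*a),.012) for a in [(82,297),(636,407),(613,540),(53,429)]])
m=C.mean(0); y=(C[0]-C[1]+C[3]-C[2]);print(np.linalg.norm(C[0]-C[1]),np.linalg.norm(C[0]-C[3])); y/=np.linalg.norm(y); print("top mid",m,y)
C=np.array([atz("scene",cs(*a),.012) for a in [(457,143),(68,246),(55,162)]]);print("scene mid",(C[0]+C[2])/2, C)
print("floor corners",[tri(ct(*a),cs(*b)) for a,b in [((525,380),(146,217)),((505,515),(135,145))]])
print("square cap",tri(ct(605,84),cs(170,388)))
print("pads",[tri(ct(*a),cs(*b)) for a,b in [((209,212),(398,201)),((521,170),(262,295)) ,((402,98),(343,366))]])
P=np.load("top0.npz")['P'];p=ct(604,84);print(P[int(round(p[1]))-1:int(round(p[1]))+2,int(round(p[0]))].round(4))
s=sense();print(rot(s['tool_rot']).round(3)); print(get_calibration('wrist'))
print(go([.64,-.065,.26],6))
E
```

```text
rack FR,NR,FL [(array([ 0.4815, -0.2006,  0.0068]), np.float64(0.0042)), (array([ 0.4021, -0.1852,  0.0096]), np.float64(0.0024)), (array([0.5439, 0.1243, 0.0075]), np.float64(0.0008))]
0.3306188878081469 0.08032817569929461
top mid [ 0.47250382 -0.03134498  0.012     ] [0.18869915 0.98203494 0.        ]
scene mid [ 0.47547331 -0.03049113  0.012     ] [[ 0.54644021  0.12280424  0.012     ]
 [ 0.48572439 -0.19799454  0.012     ]
 [ 0.40450642 -0.18378651  0.012     ]]
floor corners [(array([ 0.4957, -0.1345,  0.0209]), np.float64(0.0009)), (array([ 0.4167, -0.1213,  0.0094]), np.float64(0.0049))]
square cap (array([ 0.6595, -0.1648,  0.0881]), np.float64(0.0025))
pads [(array([0.5889, 0.0458, 0.0423]), np.float64(0.009)), (array([ 0.6178, -0.1033,  0.0806]), np.float64(0.0374)), (array([ 0.6719, -0.058 ,  0.0135]), np.float64(0.0135))]
[[ 0.6608 -0.1645  0.0898]
 [ 0.659  -0.1646  0.0895]
 [ 0.657  -0.1645  0.0896]]
[[-0.92   0.393 -0.001]
 [ 0.393  0.92  -0.002]
 [ 0.    -0.002 -1.   ]]
{'vfov': 65.58781990140405, 'cx': 323.4932092480181, 'cy': 200.37212347593226, 'xyz': array([0.17272535, 0.60670177, 0.37360527]), 'attitude': array([0.82426449, 0.54441061, 0.08467522, 0.13051911])}
{'turn_z': np.float64(60.9), 'tilt': array([-0.06, -0.09]), 'shift': array([-614.2, -432.7,  -45.3]), 'tcp': array([0.2452, 0.5742, 0.2141]), 'gap': 1.001, 't': 0.1}
```

Request:
{"op": "play_rows", "data": {"rows": [[[0,0,6],[0,0,0],0],[[0,0,6],[0,0,0],0],[[0,0,6],[0,0,0],0],[[0,0,6],[0,0,0],0],[[0,0,6],[0,0,0],0],[[0,0,6],[0,0,0],0],[[0,0,6],[0,0,0],0],[[0,0,6],[0,0,0],0],[[0,0,6],[0,0,0],0],[[0,0,6],[0,0,0],0]], "grip_force": 30}}

```text
t: 0.93
tcp_pos: [0.2453, 0.5744, 0.2144]
tool_rot: [0.665, 0.746, -0.001, 0.0]
force: [0.2, 0.1, -0.4]
finger_gap: 0.998
gripper_force: 0.0
```

Request:
{"op": "play_rows", "data": {"rows": [[[0,0,0],[-29,16,0],0],[[0,0,0],[-29,16,0],0],[[0,0,0],[-29,16,0],0],[[0,0,0],[-29,16,0],0],[[0,0,0],[-29,16,0],0],[[0,0,0],[-29,16,0],0],[[0,0,0],[-29,16,0],0],[[0,0,0],[-29,16,0],0],[[0,0,0],[-29,16,0],0],[[0,0,0],[-29,16,0],0]]}}

```text
t: 1.77
tcp_pos: [0.4394, 0.3044, 0.2147]
tool_rot: [0.663, 0.748, -0.0, -0.0]
force: [0.7, 0.6, 1.0]
finger_gap: 1.003
gripper_force: 0.0
```

Request:
{"op": "play_rows", "data": {"rows": [[[0,0,0],[-29,16,0],0],[[0,0,0],[-29,16,0],0],[[0,0,0],[-29,16,0],0],[[0,0,0],[-29,16,0],0],[[0,0,0],[-29,16,0],0],[[0,0,0],[-29,16,0],0],[[0,0,0],[-29,16,0],0],[[0,0,0],[-29,16,0],0],[[0,0,0],[-29,16,0],0],[[0,0,0],[0,0,0],0]]}}

```text
t: 2.6
tcp_pos: [0.6174, 0.0584, 0.2147]
tool_rot: [0.665, 0.747, 0.0, 0.002]
force: [0.3, -0.0, 0.6]
finger_gap: 0.998
gripper_force: 0.0
```

```bash
python3 - <<'E'
from h import *
print(go([.631,.033,.15],7))
p,d,P=snap("wrist"); cv2.imwrite("pics/w1.png",p[...,::-1]); np.savez("w1.npz",p=p,P=P)
E
```

```text
{'turn_z': np.float64(-0.4), 'tilt': array([ 0.23, -0.16]), 'shift': array([-26.6,  10.4,  64.8]), 'tcp': array([0.6174, 0.0584, 0.2147]), 'gap': 0.998, 't': 2.6}
```

View pics/w1.png

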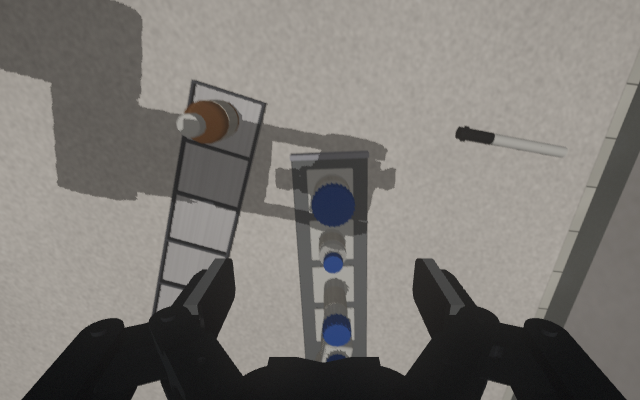

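Wrist view: strip runs down the image; wide cap (333,205), small cap (333,263), tall cap (337,330), control bottle (205,122) in the rack's end bay. Grip axis is already across the strip.

```bash
cat >> h.py <<'E'
def blue(P,p):
    p=p.astype(int); m=(p[...,2]>p[...,0]+25)&(p[...,2]>1.5*p[...,1])
    n,l=cv2.connectedComponents(m.astype(np.uint8)); o=[]
    for i in range(1,n):
        Q=P[l==i]; Q=Q[np.isfinite(Q[:,0])]
        if len(Q)<60: continue
        zt=np.percentile(Q[:,2],70); t=Q[abs(Q[:,2]-zt)<.003]
        c,r=cv2.minEnclosingCircle((t[:,:2]*1000).astype(np.float32)); o.append((np.round(c,1),round(r,1),round(zt*1000,1)))
    return o
E
python3 - <<'E'
from h import *
z=np.load("w1.npz")
for o in blue(z['P'],z['p']): print(o)
E
```

```text
(array([630.3,  35.6]), 21.8, np.float64(72.9))
(array([638.5, -30.2]), 10.4, np.float64(74.8))
(array([650.4, -98.4]), 15.0, np.float64(102.6))
(array([ 656.6, -156.6]), 9.9, np.float64(79.7))
```

Request:
{"op": "play_rows", "data": {"rows": [[[0,0,0],[-13,5,0],0],[[0,0,0],[-12,5,0],0],[[0,0,0],[0,0,0],0],[[0,0,0],[0,0,25],0],[[0,0,0],[0,0,25],0],[[0,0,0],[0,0,25],0],[[0,0,0],[0,0,25],0],[[0,0,0],[0,0,25],0],[[0,0,0],[0,0,25],0],[[0,0,0],[0,0,0],0]]}}

```text
t: 3.48
tcp_pos: [0.6218, 0.0414, 0.0603]
tool_rot: [0.663, 0.748, -0.003, -0.004]
force: [-1.0, 0.4, -1.0]
finger_gap: 1.002
gripper_force: 0.0
```

```bash
python3 - <<'E'
from h import *
print(go([.6305,.0345,.037],7))
E
```

```text
{'turn_z': np.float64(-0.1), 'tilt': array([-0.59,  0.07]), 'shift': array([-8. ,  8. , 23.2]), 'tcp': array([0.6218, 0.0414, 0.0603]), 'gap': 1.002, 't': 3.48}
```

Request:
{"op": "play_rows", "data": {"rows": [[[0,0,0],[-4,4,0],0],[[0,0,0],[-4,4,0],0],[[0,0,0],[0,0,8],0],[[0,0,0],[0,0,8],0],[[0,0,0],[0,0,7],0],[[0,0,0],[0,0,0],0],[[0,0,0],[0,0,0],0]]}}

```text
t: 4.07
tcp_pos: [0.6343, 0.0335, 0.0415]
tool_rot: [0.664, 0.748, -0.0, -0.001]
force: [0.0, -0.5, -0.2]
finger_gap: 1.0
gripper_force: 0.0
```

```bash
python3 - <<'E'
from h import *
print(go([.6305,.0345,.037],7))
E
```

```text
{'turn_z': np.float64(-0.1), 'tilt': array([-0.08,  0.01]), 'shift': array([ 1.4, -3.7,  4.5]), 'tcp': array([0.6343, 0.0335, 0.0415]), 'gap': 1.0, 't': 4.07}
```

Request:
{"op": "play_rows", "data": {"rows": [[[0,0,0],[1,-4,3],0],[[0,0,0],[0,0,0],0.3],[[0,0,0],[0,0,0],0.4],[[0,0,0],[0,0,0],0.5],[[0,0,0],[0,0,0],0.6],[[0,0,0],[0,0,0],0.8],[[0,0,0],[0,0,0],0.8],[[0,0,0],[0,0,0],0.8],[[0,0,0],[0,0,0],0.8]]}}

```text
t: 4.82
tcp_pos: [0.6314, 0.0339, 0.0395]
tool_rot: [0.663, 0.748, 0.0, 0.0]
force: [0.2, -0.0, 4.0]
finger_gap: 0.503
gripper_force: 30.8
```

Request:
{"op": "play_rows", "data": {"rows": [[[0,0,0],[0,0,-10],0.8],[[0,0,0],[0,0,-20],0.8],[[0,0,0],[0,0,-30],0.8],[[0,0,0],[0,0,-30],0.8],[[0,0,0],[0,0,-30],0.8],[[0,0,0],[0,0,-20],0.8],[[0,0,0],[0,0,0],0.8],[[0,0,0],[0,0,0],0.8]]}}

```text
t: 5.48
tcp_pos: [0.6314, 0.0339, 0.1803]
tool_rot: [0.663, 0.748, 0.001, 0.001]
force: [-0.4, 0.4, -1.3]
finger_gap: 0.501
gripper_force: 30.7
```

```bash
python3 - <<'E'
from h import *
print(go([.4553,-.1282,.15],-10.9))
p,d,P=snap("wrist"); cv2.imwrite("pics/w2.png",p[...,::-1])
for o in blue(P,p): print(o)
E
```

```text
{'turn_z': np.float64(17.8), 'tilt': array([ 0.15, -0.02]), 'shift': array([-139.8, -194.3,   29.9]), 'tcp': array([0.6314, 0.0339, 0.1803]), 'gap': 0.501, 't': 5.48}
(array([631.9,  33.8]), 23.3, np.float64(213.4))
```

View pics/w2.png

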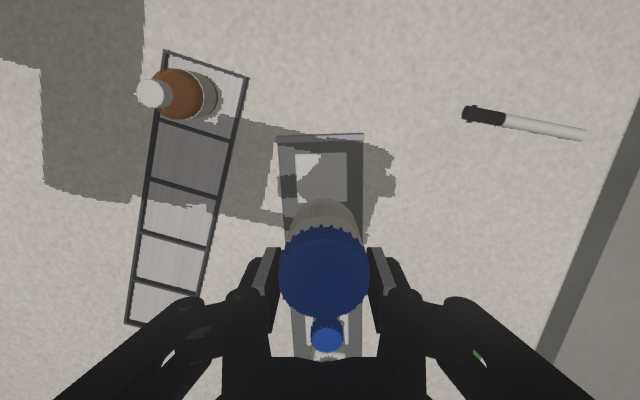

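Pot is held centred and its top sits 33 mm above the TCP. This picture shows rack corners (165,50), (249,77) and (125,322), so I check the rack against them.

```bash
python3 - <<'E'
from h import *
C=[atz("wrist",u,.012) for u in [(165,50),(249,77),(125,322)]]
print(np.round(C,4),((C[1]+C[2])/2).round(4),np.linalg.norm(C[0]-C[2]),np.linalg.norm(C[0]-C[1]))
E
```

```text
[[ 0.4646  0.1404  0.012 ]
 [ 0.5454  0.1259  0.012 ]
 [ 0.4026 -0.1824  0.012 ]] [ 0.474  -0.0282  0.012 ] 0.32869763337097324 0.08210632924860745
```

Request:
{"op": "play_rows", "data": {"rows": [[[0,0,6],[0,0,0],0.8],[[0,0,6],[0,0,0],0.8],[[0,0,6],[0,0,0],0.8],[[0,0,0],[-16,-12,0],0.8],[[0,0,0],[-16,-12,0],0.8],[[0,0,0],[-16,-12,0],0.8],[[0,0,0],[-16,-12,0],0.8],[[0,0,0],[-16,-12,0],0.8],[[0,0,0],[-16,-12,0],0.8]]}}

```text
t: 6.28
tcp_pos: [0.5392, -0.0464, 0.1767]
tool_rot: [0.772, 0.635, -0.001, -0.002]
force: [0.6, -0.6, 0.6]
finger_gap: 0.5
gripper_force: 30.7
```

Request:
{"op": "play_rows", "data": {"rows": [[[0,0,0],[-16,-12,0],0.8],[[0,0,0],[-16,-12,0],0.8],[[0,0,0],[-16,-12,0],0.8],[[0,0,0],[-16,-12,0],0.8],[[0,0,0],[-16,-12,0],0.8],[[0,0,0],[-16,-12,0],0.8],[[0,0,0],[0,0,0],0.8],[[0,0,0],[0,0,0],0.8],[[0,0,0],[0,0,0],0.8]]}}

```text
t: 7.03
tcp_pos: [0.4523, -0.1262, 0.1781]
tool_rot: [0.773, 0.635, -0.0, -0.001]
force: [-0.3, -1.0, -0.8]
finger_gap: 0.503
gripper_force: 30.8
```

```bash
python3 - <<'E'
from h import *
print(go([.4553,-.1282,.035],-10.9))
E
```

```text
{'turn_z': np.float64(-0.3), 'tilt': array([-0.09,  0.07]), 'shift': array([ -1.5,   3.5, 143.1]), 'tcp': array([ 0.4523, -0.1262,  0.1781]), 'gap': 0.503, 't': 7.03}
```

Request:
{"op": "play_rows", "data": {"rows": [[[0,0,0],[-1,3,25],0.8],[[0,0,0],[0,0,25],0.8],[[0,0,0],[0,0,25],0.8],[[0,0,0],[0,0,25],0.8],[[0,0,0],[0,0,18],0.8],[[0,0,0],[0,0,10],0.8],[[0,0,0],[0,0,6],0.8],[[0,0,0],[0,0,4],0.8],[[0,0,0],[0,0,0],0.8],[[0,0,0],[0,0,0],0.8]]}}

```text
t: 7.87
tcp_pos: [0.4558, -0.1278, 0.0415]
tool_rot: [0.772, 0.636, 0.0, 0.0]
force: [-0.0, 0.2, -0.5]
finger_gap: 0.499
gripper_force: 30.8
```

Request:
{"op": "play_rows", "data": {"rows": [[[0,0,0],[0,0,2],0.8],[[0,0,0],[0,0,0],0.8]]}}

```text
t: 8.03
tcp_pos: [0.4558, -0.1282, 0.0412]
tool_rot: [0.772, 0.636, 0.0, 0.001]
force: [-3.0, 0.9, 19.2]
finger_gap: 0.502
gripper_force: 32.6
```

```bash
python3 - <<'E'
from h import *
s=sense();print(s['force'],s['tcp_pos'],s['ft_torque'])
p,d,P=snap("wrist"); cv2.imwrite("pics/w3.png",p[...,::-1])
for o in blue(P,p): print(o)
p,d,P=snap("scene"); cv2.imwrite("pics/s3.png",cv2.resize(p[120:300,130:370,::-1],None,fx=3,fy=3,interpolation=cv2.INTER_CUBIC))
for o in blue(P,p): print(o)
E
```

```text
[-3.00060556  0.85118861 19.22976263] [ 0.45581428 -0.12817303  0.04124098] [0.2429476  0.7671766  0.02366569]
(array([ 455.7, -128. ]), 23.1, np.float64(74.7))
(array([569.7, 634.7]), 49.5, np.float64(109.2))
(array([614.2, 681.6]), 9.6, np.float64(109.2))
(array([629.5, 563.3]), 48.7, np.float64(109.5))
(array([587.2, 517.4]), 9.6, np.float64(109.8))
(array([799. , 550.1]), 74.6, np.float64(53.4))
(array([639.5, -31.9]), 10.6, np.float64(74.6))
(array([ 651.6, -101.3]), 15.3, np.float64(102.6))
(array([ 661.1, -165.7]), 14.0, np.float64(90.8))
```

View pics/s3.png

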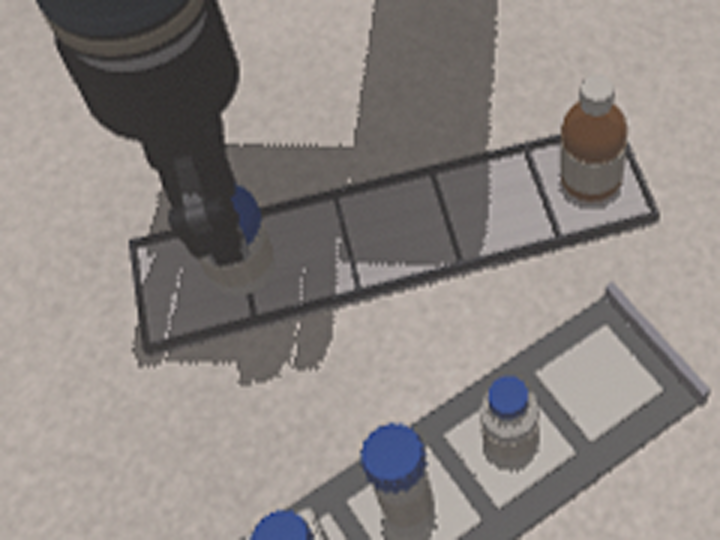

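The scene crop shows the pot resting on the wall between the two right-hand bays (about (250,285)). I took the rack origin as its geometric middle, but with five bays at +165…-99 the origin lies 33 mm to the right of it. I'll lift and shift 32 mm right.

Request:
{"op": "play_rows", "data": {"rows": [[[0,0,0],[0,0,-10],0.8],[[0,0,0],[0,0,-15],0.8],[[0,0,0],[0,0,0],0.8],[[0,0,0],[-11,0,0],0.8],[[0,0,0],[-11,-1,0],0.8],[[0,0,0],[-10,0,0],0.8],[[0,0,0],[0,0,0],0.8],[[0,0,0],[0,0,0],0.8],[[0,0,0],[0,0,0],0.8]]}}

```text
t: 8.88
tcp_pos: [0.4476, -0.1596, 0.0635]
tool_rot: [0.773, 0.635, -0.0, -0.001]
force: [0.8, 0.2, -0.9]
finger_gap: 0.502
gripper_force: 31.0
```

```bash
python3 - <<'E'
from h import *
print(go([.4491,-.1596,.036],-10.9))
p,d,P=snap("wrist")
for o in blue(P,p): print(o)
E
```

```text
{'turn_z': np.float64(-0.3), 'tilt': array([-0.06,  0.05]), 'shift': array([ 0.2,  1.5, 27.5]), 'tcp': array([ 0.4476, -0.1596,  0.0635]), 'gap': 0.502, 't': 8.88}
(array([ 447.5, -159.2]), 22.8, np.float64(96.8))
```

Offset is still 33 mm, so there was no slip. Floor contact should come at a TCP height of about 0.034.

Request:
{"op": "play_rows", "data": {"rows": [[[0,0,0],[0,1,12],0.8],[[0,0,0],[0,0,10],0.8],[[0,0,0],[0,0,4],0.8],[[0,0,0],[0,0,2],0.8],[[0,0,0],[0,0,0],0.8],[[0,0,0],[0,0,0],0.8]]}}

```text
t: 9.43
tcp_pos: [0.4491, -0.1595, 0.036]
tool_rot: [0.772, 0.635, -0.0, -0.0]
force: [-0.7, 0.3, -0.5]
finger_gap: 0.501
gripper_force: 31.0
```

Request:
{"op": "play_rows", "data": {"rows": [[[0,0,0],[0,0,1],0.8],[[0,0,0],[0,0,0],0.8]]}}

```text
t: 9.6
tcp_pos: [0.4493, -0.1597, 0.0352]
tool_rot: [0.772, 0.635, 0.0, 0.0]
force: [0.5, 0.1, -1.4]
finger_gap: 0.498
gripper_force: 31.0
```

Request:
{"op": "play_rows", "data": {"rows": [[[0,0,0],[0,0,1],0.8],[[0,0,0],[0,0,0],0.6],[[0,0,0],[0,0,0],0.45],[[0,0,0],[0,0,0],0.35],[[0,0,0],[0,0,0],0.25],[[0,0,0],[0,0,0],0.2],[[0,0,0],[0,0,-10],0.2],[[0,0,0],[0,0,-25],0.2],[[0,0,0],[0,0,-30],0.2],[[0,0,0],[0,0,-40],0.2],[[0,0,0],[0,0,-40],0.2],[[0,0,0],[0,0,0],0.2]]}}

```text
t: 10.6
tcp_pos: [0.4533, -0.1621, 0.1863]
tool_rot: [0.772, 0.635, 0.002, 0.007]
force: [0.4, 0.0, 0.5]
finger_gap: 0.799
gripper_force: 0.0
```

```bash
python3 - <<'E'
from h import *
print(go([.6390,-.0315,.18],7))
p,d,P=snap("scene")
for o in blue(P,p): print(o)
p,d,P=snap("top")
for o in blue(P,p): print(o)
E
```

```text
{'turn_z': np.float64(-18.1), 'tilt': array([ 0.75, -0.48]), 'shift': array([163.9, 156.9,   7.6]), 'tcp': array([ 0.4533, -0.1621,  0.1863]), 'gap': 0.799, 't': 10.6}
(array([570.6, 635. ]), 49.6, np.float64(109.4))
(array([612.8, 682.1]), 10.0, np.float64(109.4))
(array([631.9, 564.3]), 50.0, np.float64(109.4))
(array([588.9, 517.6]), 9.5, np.float64(109.3))
(array([799.9, 550.9]), 75.0, np.float64(53.5))
(array([639.4, -31.9]), 10.5, np.float64(74.5))
(array([ 651.1, -100.7]), 14.9, np.float64(102.6))
(array([ 661.3, -164.7]), 13.7, np.float64(90.7))
(array([799.9, 549.2]), 74.9, np.float64(53.6))
(array([ 660. , -166.1]), 12.8, np.float64(90.6))
(array([ 649.8, -102.4]), 14.9, np.float64(102.3))
(array([636. , 524.4]), 8.6, np.float64(110.6))
(array([637.7, -32.8]), 10.3, np.float64(74.5))
(array([587. , 516.9]), 8.6, np.float64(110.2))
(array([ 447.8, -160.3]), 21.4, np.float64(67.6))
```

Request:
{"op": "play_rows", "data": {"rows": [[[0,0,-6],[0,0,0],0.2],[[0,0,-6],[0,0,0],0.2],[[0,0,-6],[0,0,0],0.2],[[0,0,0],[9,17,0],0.2],[[0,0,0],[9,17,0],0.2],[[0,0,0],[9,17,0],0.2],[[0,0,0],[9,17,0],0.2],[[0,0,0],[9,17,0],0.2],[[0,0,0],[9,17,0],0.2]]}}

```text
t: 11.45
tcp_pos: [0.543, -0.0927, 0.1769]
tool_rot: [0.664, 0.748, -0.001, -0.002]
force: [0.8, -1.6, 0.1]
finger_gap: 0.803
gripper_force: 0.0
```

Request:
{"op": "play_rows", "data": {"rows": [[[0,0,0],[9,17,0],0.2],[[0,0,0],[9,17,0],0.2],[[0,0,0],[9,17,0],0.2],[[0,0,0],[9,17,0],0.2],[[0,0,0],[9,17,0],0.2],[[0,0,0],[9,14,0],0.2],[[0,0,0],[0,0,0],0.2],[[0,0,0],[0,0,0],0.2],[[0,0,0],[0,0,0],0.2]]}}

```text
t: 12.2
tcp_pos: [0.634, -0.0284, 0.1774]
tool_rot: [0.663, 0.748, -0.001, -0.002]
force: [0.3, -0.3, -0.2]
finger_gap: 0.799
gripper_force: 0.0
```

```bash
python3 - <<'E'
from h import *
print(go([.6386,-.0318,.029],7))
E
```

```text
{'turn_z': np.float64(-0.1), 'tilt': array([-0.24,  0.03]), 'shift': array([ -4. ,   4.7, 148.3]), 'tcp': array([ 0.634 , -0.0284,  0.1774]), 'gap': 0.799, 't': 12.2}
```

Request:
{"op": "play_rows", "data": {"rows": [[[0,0,0],[-4,5,0],0.2],[[0,0,0],[0,0,15],0.2],[[0,0,0],[0,0,25],0.2],[[0,0,0],[0,0,25],0.2],[[0,0,0],[0,0,25],0.2],[[0,0,0],[0,0,25],0.2],[[0,0,0],[0,0,18],0.2],[[0,0,0],[0,0,10],0.2],[[0,0,0],[0,0,4],0.2],[[0,0,0],[0,0,0],0.2],[[0,0,0],[0,0,0],0.2]]}}

```text
t: 13.12
tcp_pos: [0.642, -0.0323, 0.0329]
tool_rot: [0.664, 0.748, 0.0, 0.001]
force: [1.2, -0.8, -0.5]
finger_gap: 0.798
gripper_force: 0.0
```

```bash
python3 - <<'E'
from h import *
print(go([.6386,-.0318,.029],7))
E
```

```text
{'turn_z': np.float64(-0.2), 'tilt': array([ 0.09, -0.02]), 'shift': array([ 0.9, -3.3,  3.9]), 'tcp': array([ 0.642 , -0.0323,  0.0329]), 'gap': 0.798, 't': 13.12}
```

Lateral settling during a descent runs about 3 mm forward, so I correct that here.

Request:
{"op": "play_rows", "data": {"rows": [[[0,0,0],[1,-3,4],0.2],[[0,0,0],[0,0,0],0.4],[[0,0,0],[0,0,0],0.5],[[0,0,0],[0,0,0],0.6],[[0,0,0],[0,0,0],0.7],[[0,0,0],[0,0,0],0.9],[[0,0,0],[0,0,0],0.9],[[0,0,0],[0,0,0],0.9],[[0,0,0],[0,0,0],0.9]]}}

```text
t: 13.87
tcp_pos: [0.6386, -0.0311, 0.0287]
tool_rot: [0.664, 0.748, 0.0, 0.0]
force: [-0.3, 0.3, 5.4]
finger_gap: 0.354
gripper_force: 29.7
```

Request:
{"op": "play_rows", "data": {"rows": [[[0,0,0],[0,0,-10],0.9],[[0,0,0],[0,0,-20],0.9],[[0,0,0],[0,0,-30],0.9],[[0,0,0],[0,0,-30],0.9],[[0,0,0],[0,0,-30],0.9],[[0,0,0],[0,0,-20],0.9],[[0,0,0],[0,0,0],0.9],[[0,0,0],[0,0,0],0.9]]}}

```text
t: 14.53
tcp_pos: [0.6386, -0.0312, 0.1692]
tool_rot: [0.663, 0.748, 0.001, 0.001]
force: [0.1, -0.1, 0.5]
finger_gap: 0.355
gripper_force: 29.9
```

```bash
python3 - <<'E'
from h import *
print(go([.4615,-.0948,.15],-10.9))
p,d,P=snap("wrist"); cv2.imwrite("pics/w4.png",p[...,::-1])
for o in blue(P,p): print(o)
E
```

```text
{'turn_z': np.float64(17.8), 'tilt': array([ 0.15, -0.03]), 'shift': array([ -41.9, -183.5,   18.8]), 'tcp': array([ 0.6386, -0.0312,  0.1692]), 'gap': 0.355, 't': 14.53}
(array([638.3, -31.4]), 11.2, np.float64(215.0))
(array([ 449.3, -158.1]), 22.9, np.float64(67.9))
```

Request:
{"op": "play_rows", "data": {"rows": [[[0,0,6],[0,0,0],0.9],[[0,0,6],[0,0,0],0.9],[[0,0,6],[0,0,0],0.9],[[0,0,0],[-8,-13.5,0],0.9],[[0,0,0],[-8,-13.5,0],0.9],[[0,0,0],[-8,-13.5,0],0.9],[[0,0,0],[-8,-13.5,0],0.9],[[0,0,0],[-8,-13.5,0],0.9],[[0,0,0],[-8,-13.5,0],0.9]]}}

```text
t: 15.33
tcp_pos: [0.5469, -0.0622, 0.1656]
tool_rot: [0.772, 0.635, -0.001, -0.002]
force: [0.8, -0.2, -0.9]
finger_gap: 0.354
gripper_force: 29.9
```

Request:
{"op": "play_rows", "data": {"rows": [[[0,0,0],[-8,-13.5,0],0.9],[[0,0,0],[-8,-13.5,0],0.9],[[0,0,0],[-8,-13.5,0],0.9],[[0,0,0],[-8,-13.5,0],0.9],[[0,0,0],[-8,-13.5,0],0.9],[[0,0,0],[-8,-13.5,0],0.9],[[0,0,0],[0,0,0],0.9],[[0,0,0],[0,0,0],0.9],[[0,0,0],[0,0,0],0.9]]}}

```text
t: 16.08
tcp_pos: [0.4608, -0.0939, 0.1672]
tool_rot: [0.772, 0.635, -0.0, -0.001]
force: [0.4, -0.0, -0.4]
finger_gap: 0.352
gripper_force: 29.9
```

```bash
python3 - <<'E'
from h import *
print(go([.4615,-.0948,.0235],-10.9))
E
```

```text
{'turn_z': np.float64(-0.3), 'tilt': array([-0.05,  0.04]), 'shift': array([ -0.8,   1. , 143.7]), 'tcp': array([ 0.4608, -0.0939,  0.1672]), 'gap': 0.352, 't': 16.08}
```

Request:
{"op": "play_rows", "data": {"rows": [[[0,0,0],[-1,1,15],0.9],[[0,0,0],[0,0,25],0.9],[[0,0,0],[0,0,25],0.9],[[0,0,0],[0,0,25],0.9],[[0,0,0],[0,0,20],0.9],[[0,0,0],[0,0,15],0.9],[[0,0,0],[0,0,10],0.9],[[0,0,0],[0,0,4],0.9],[[0,0,0],[0,0,2],0.9],[[0,0,0],[0,0,0],0.9],[[0,0,0],[0,0,0],0.9]]}}

```text
t: 17.0
tcp_pos: [0.4621, -0.0954, 0.0276]
tool_rot: [0.772, 0.635, 0.0, 0.001]
force: [-0.2, -0.4, -0.2]
finger_gap: 0.351
gripper_force: 29.9
```

```bash
python3 - <<'E'
from h import *
print(go([.4615,-.0948,.0235],-10.9),sense()['force'])
p,d,P=snap("wrist")
for o in blue(P,p): print(o)
E
```

```text
{'turn_z': np.float64(-0.2), 'tilt': array([ 0.08, -0.04]), 'shift': array([ 0.5, -0.7,  4.1]), 'tcp': array([ 0.4621, -0.0954,  0.0276]), 'gap': 0.351, 't': 17.0} [-0.2404027  -0.37476905 -0.15827913]
(array([461.5, -95.2]), 11.0, np.float64(73.7))
(array([ 452.1, -142.4]), 14.0, np.float64(59.9))
```

Request:
{"op": "play_rows", "data": {"rows": [[[0,0,0],[0,0,2],0.9],[[0,0,0],[0,0,1],0.9],[[0,0,0],[0,0,1],0.9],[[0,0,0],[0,0,0],0.9]]}}

```text
t: 17.38
tcp_pos: [0.4619, -0.0954, 0.0237]
tool_rot: [0.772, 0.635, 0.0, 0.001]
force: [-0.3, -0.4, 4.1]
finger_gap: 0.36
gripper_force: 30.4
```

Request:
{"op": "play_rows", "data": {"rows": [[[0,0,0],[0,0,0],0.7],[[0,0,0],[0,0,0],0.6],[[0,0,0],[0,0,0],0.5],[[0,0,0],[0,0,0],0.45],[[0,0,0],[0,0,0],0.4],[[0,0,0],[0,0,-8],0.4],[[0,0,0],[0,0,-20],0.4],[[0,0,0],[0,0,-30],0.35],[[0,0,0],[0,0,-40],0.35],[[0,0,0],[0,0,-40],0.35],[[0,0,0],[0,0,-20],0.35],[[0,0,0],[0,0,0],0.35]]}}

```text
t: 18.38
tcp_pos: [0.4644, -0.0964, 0.1861]
tool_rot: [0.772, 0.635, 0.002, 0.005]
force: [0.9, 0.0, 0.6]
finger_gap: 0.652
gripper_force: 0.0
```

```bash
python3 - <<'E'
from h import *
print(go([.6507,-.1012,.19],7))
for n in("scene","top"):
    p,d,P=snap(n)
    for o in blue(P,p):
        if o[0][1]<100: print(o)
E
```

```text
{'turn_z': np.float64(-18.1), 'tilt': array([ 0.58, -0.27]), 'shift': array([ 31.2, 183.7,  -1.9]), 'tcp': array([ 0.4644, -0.0964,  0.1861]), 'gap': 0.652, 't': 18.38}
(array([ 448.1, -164.3]), 20.7, np.float64(67.7))
(array([ 651. , -101.1]), 14.9, np.float64(102.5))
(array([ 660.8, -164.8]), 13.3, np.float64(90.6))
(array([ 659.5, -166. ]), 13.0, np.float64(90.5))
(array([ 650.1, -102.5]), 15.1, np.float64(102.5))
(array([461. , -96.2]), 10.0, np.float64(69.5))
```

Request:
{"op": "play_rows", "data": {"rows": [[[0,0,-6],[0,0,0],0.35],[[0,0,-6],[0,0,0],0.35],[[0,0,-6],[0,0,0],0.35],[[0,0,0],[-2.3,15.3,0],0.35],[[0,0,0],[-2.3,15.3,0],0.35],[[0,0,0],[-2.3,15.3,0],0.35],[[0,0,0],[-2.3,15.3,0],0.35],[[0,0,0],[-2.3,15.3,0],0.35],[[0,0,0],[-2.3,15.3,0],0.35]]}}

```text
t: 19.23
tcp_pos: [0.5533, -0.0973, 0.1786]
tool_rot: [0.664, 0.748, -0.001, -0.002]
force: [-0.1, 0.9, 0.6]
finger_gap: 0.65
gripper_force: 0.0
```

Request:
{"op": "play_rows", "data": {"rows": [[[0,0,0],[-2.3,15.3,0],0.35],[[0,0,0],[-2.3,15.3,0],0.35],[[0,0,0],[-2.3,15.3,0],0.35],[[0,0,0],[-2.3,15.3,0],0.35],[[0,0,0],[-2.3,15.3,0],0.35],[[0,0,0],[-2.3,15.3,0],0.35],[[0,0,0],[0,0,0],0.2],[[0,0,0],[0,0,0],0.2],[[0,0,0],[0,0,0],0.2],[[0,0,0],[0,0,0],0.2]]}}

```text
t: 20.07
tcp_pos: [0.6454, -0.1003, 0.1799]
tool_rot: [0.664, 0.748, -0.001, -0.001]
force: [0.1, 0.5, 0.1]
finger_gap: 0.797
gripper_force: 0.0
```

```bash
python3 - <<'E'
from h import *
print(go([.6507,-.1013,.049],7))
p,d,P=snap("wrist"); cv2.imwrite("pics/w5.png",p[...,::-1])
for o in blue(P,p): print(o)
E
```

```text
{'turn_z': np.float64(-0.1), 'tilt': array([-0.18,  0.05]), 'shift': array([ -1.8,   5.6, 130.9]), 'tcp': array([ 0.6454, -0.1003,  0.1799]), 'gap': 0.797, 't': 20.07}
(array([462.5, -95.9]), 11.3, np.float64(69.9))
(array([ 650.9, -100.1]), 15.4, np.float64(102.8))
(array([ 450.1, -159.6]), 22.9, np.float64(68.0))
(array([ 659.8, -162.9]), 13.7, np.float64(90.7))
```

View pics/w5.png

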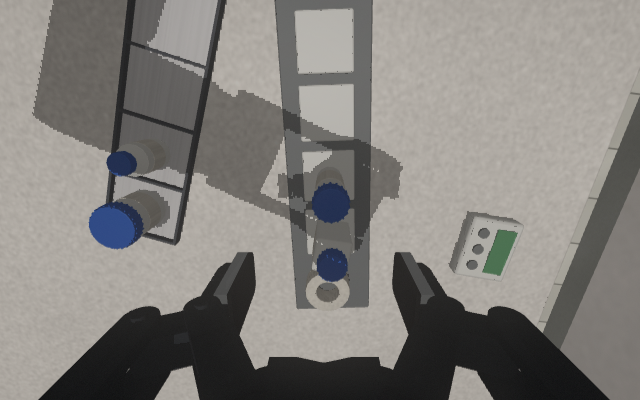

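Wide and small stand in the two right-end bays, and the tall cap (331,203) lies on the jaw centre line. Descending.

Request:
{"op": "play_rows", "data": {"rows": [[[0,0,0],[-1,3,0],0.2],[[0,0,0],[0,0,15],0.2],[[0,0,0],[0,0,25],0.2],[[0,0,0],[0,0,25],0.2],[[0,0,0],[0,0,25],0.2],[[0,0,0],[0,0,20],0.2],[[0,0,0],[0,0,12],0.2],[[0,0,0],[0,0,8],0.2],[[0,0,0],[0,0,4],0.2],[[0,0,0],[0,0,0],0.2],[[0,0,0],[0,0,0],0.2]]}}

```text
t: 21.03
tcp_pos: [0.6509, -0.1015, 0.048]
tool_rot: [0.663, 0.748, 0.0, 0.001]
force: [0.8, 0.1, 0.3]
finger_gap: 0.8
gripper_force: 0.0
```

```bash
python3 - <<'E'
from h import *
print(go([.6507,-.1013,.049],7))
E
```

```text
{'turn_z': np.float64(-0.1), 'tilt': array([ 0.1 , -0.04]), 'shift': array([ 0.3, -0.2, -1. ]), 'tcp': array([ 0.6509, -0.1015,  0.048 ]), 'gap': 0.8, 't': 21.03}
```

Request:
{"op": "play_rows", "data": {"rows": [[[0,0,0],[0,0,0],0.4],[[0,0,0],[0,0,0],0.5],[[0,0,0],[0,0,0],0.6],[[0,0,0],[0,0,0],0.7],[[0,0,0],[0,0,0],0.9],[[0,0,0],[0,0,0],0.9],[[0,0,0],[0,0,0],0.9],[[0,0,0],[0,0,0],0.9]]}}

```text
t: 21.7
tcp_pos: [0.6507, -0.1015, 0.0479]
tool_rot: [0.664, 0.748, 0.0, 0.001]
force: [-0.8, -0.2, 4.6]
finger_gap: 0.34
gripper_force: 29.6
```

Request:
{"op": "play_rows", "data": {"rows": [[[0,0,0],[0,0,-10],0.9],[[0,0,0],[0,0,-20],0.9],[[0,0,0],[0,0,-30],0.9],[[0,0,0],[0,0,-30],0.9],[[0,0,0],[0,0,-30],0.9],[[0,0,0],[0,0,-20],0.9],[[0,0,0],[0,0,0],0.9],[[0,0,0],[0,0,0],0.9]]}}

```text
t: 22.37
tcp_pos: [0.6505, -0.1013, 0.1882]
tool_rot: [0.663, 0.748, 0.0, 0.001]
force: [-0.2, 0.7, -0.6]
finger_gap: 0.341
gripper_force: 29.7
```

```bash
python3 - <<'E'
from h import *
print(go([.474,-.030,.18],-10.9))
p,d,P=snap("wrist")
for o in blue(P,p): print(o)
E
```

```text
{'turn_z': np.float64(17.8), 'tilt': array([ 0.13, -0.04]), 'shift': array([  91.9, -166.7,    7.7]), 'tcp': array([ 0.6505, -0.1013,  0.1882]), 'gap': 0.341, 't': 22.37}
(array([462.5, -95.9]), 11.1, np.float64(69.9))
(array([ 450.1, -158.9]), 22.4, np.float64(68.0))
(array([ 650.3, -100. ]), 15.8, np.float64(242.9))
```

Request:
{"op": "play_rows", "data": {"rows": [[[0,0,6],[0,0,0],0.9],[[0,0,6],[0,0,0],0.9],[[0,0,6],[0,0,0],0.9],[[0,0,0],[3,-15.5,0],0.9],[[0,0,0],[3,-15.5,0],0.9],[[0,0,0],[3,-15.5,0],0.9],[[0,0,0],[3,-15.5,0],0.9],[[0,0,0],[3,-15.5,0],0.9],[[0,0,0],[3,-15.5,0],0.9]]}}

```text
t: 23.17
tcp_pos: [0.5598, -0.0648, 0.1845]
tool_rot: [0.772, 0.635, -0.001, -0.002]
force: [-0.1, -0.1, -0.4]
finger_gap: 0.342
gripper_force: 29.8
```

Request:
{"op": "play_rows", "data": {"rows": [[[0,0,0],[3,-15.5,0],0.9],[[0,0,0],[3,-15.5,0],0.9],[[0,0,0],[3,-15.5,0],0.9],[[0,0,0],[3,-15.5,0],0.9],[[0,0,0],[3,-15.5,0],0.9],[[0,0,0],[3,-15.5,0],0.9],[[0,0,0],[0,0,0],0.9],[[0,0,0],[0,0,0],0.9],[[0,0,0],[0,0,0],0.9]]}}

```text
t: 23.92
tcp_pos: [0.4752, -0.0304, 0.1864]
tool_rot: [0.772, 0.635, -0.0, -0.0]
force: [0.4, -1.0, -0.6]
finger_gap: 0.34
gripper_force: 29.8
```

```bash
python3 - <<'E'
from h import *
print(go([.474,-.030,.0425],-10.9))
E
```

```text
{'turn_z': np.float64(-0.2), 'tilt': array([-0.01, -0.  ]), 'shift': array([ 1.000e-01, -1.300e+00,  1.439e+02]), 'tcp': array([ 0.4752, -0.0304,  0.1864]), 'gap': 0.34, 't': 23.92}
```

Request:
{"op": "play_rows", "data": {"rows": [[[0,0,0],[0,-1,15],0.9],[[0,0,0],[0,0,25],0.9],[[0,0,0],[0,0,25],0.9],[[0,0,0],[0,0,25],0.9],[[0,0,0],[0,0,20],0.9],[[0,0,0],[0,0,15],0.9],[[0,0,0],[0,0,10],0.9],[[0,0,0],[0,0,4],0.9],[[0,0,0],[0,0,2],0.9],[[0,0,0],[0,0,0],0.9],[[0,0,0],[0,0,0],0.9]]}}

```text
t: 24.83
tcp_pos: [0.4744, -0.0301, 0.0463]
tool_rot: [0.772, 0.635, 0.0, 0.001]
force: [0.1, 0.4, -0.2]
finger_gap: 0.337
gripper_force: 29.8
```

```bash
python3 - <<'E'
from h import *
print(go([.474,-.030,.0425],-10.9),sense()['force'])
p,d,P=snap("wrist")
for o in blue(P,p): print(o)
E
```

```text
{'turn_z': np.float64(-0.2), 'tilt': array([ 0.07, -0.02]), 'shift': array([ 0.1, -0.4,  3.8]), 'tcp': array([ 0.4744, -0.0301,  0.0463]), 'gap': 0.337, 't': 24.83} [ 0.14323623  0.38378377 -0.2291806 ]
(array([474.2, -28.9]), 15.8, np.float64(101.1))
(array([463.5, -90.1]), 8.9, np.float64(66.8))
```

Request:
{"op": "play_rows", "data": {"rows": [[[0,0,0],[0,0,2],0.9],[[0,0,0],[0,0,1],0.9],[[0,0,0],[0,0,1],0.9],[[0,0,0],[0,0,0],0.9]]}}

```text
t: 25.22
tcp_pos: [0.4741, -0.03, 0.0429]
tool_rot: [0.772, 0.635, 0.0, 0.001]
force: [-0.1, 0.6, 5.0]
finger_gap: 0.341
gripper_force: 30.1
```

Request:
{"op": "play_rows", "data": {"rows": [[[0,0,0],[0,0,0],0.7],[[0,0,0],[0,0,0],0.6],[[0,0,0],[0,0,0],0.5],[[0,0,0],[0,0,0],0.4],[[0,0,0],[0,0,0],0.35],[[0,0,0],[0,0,0],0.35],[[0,0,0],[0,0,-8],0.35],[[0,0,0],[0,0,-20],0.35],[[0,0,0],[0,0,-40],0.35],[[0,0,0],[0,0,-40],0.35],[[0,0,0],[0,0,-30],0.35],[[0,0,0],[0,0,0],0.35]]}}

```text
t: 26.22
tcp_pos: [0.4776, -0.0309, 0.1861]
tool_rot: [0.772, 0.635, 0.004, 0.006]
force: [0.4, 0.0, 0.1]
finger_gap: 0.649
gripper_force: 0.0
```

```bash
python3 - <<'E'
from h import *
print(go([.6603,-.1652,.18],7))
for n in("scene","top"):
    p,d,P=snap(n)
    for o in blue(P,p):
        if o[0][1]<100: print(o)
# square orientation: body-top points (z~68mm) around the cap
    m=(abs(P[...,2]-.068)<.006)&(abs(P[...,0]-.660)<.035)&(abs(P[...,1]+.165)<.035)
    r=cv2.minAreaRect((P[m][:,:2]*1000).astype(np.float32)); print(n,m.sum(),r)
p=snapshot("scene")[0]; cv2.imwrite("pics/s6.png",cv2.resize(p[230:390,150:390,::-1],None,fx=3,fy=3,interpolation=cv2.INTER_CUBIC))
E
```

```text
{'turn_z': np.float64(-18.1), 'tilt': array([ 0.72, -0.22]), 'shift': array([-96.6, 205.1,   9. ]), 'tcp': array([ 0.4776, -0.0309,  0.1861]), 'gap': 0.649, 't': 26.22}
(array([ 449.3, -159.6]), 22.3, np.float64(67.7))
(array([ 661.8, -165. ]), 13.4, np.float64(90.8))
scene 284 ((661.5489501953125, -164.8573455810547), (36.13423156738281, 35.53081512451172), 86.93460845947266)
(array([ 659.3, -165.9]), 13.0, np.float64(90.6))
top 157 ((659.2494506835938, -165.04176330566406), (34.73212814331055, 35.36037826538086), 87.10887145996094)
```

View pics/s6.png

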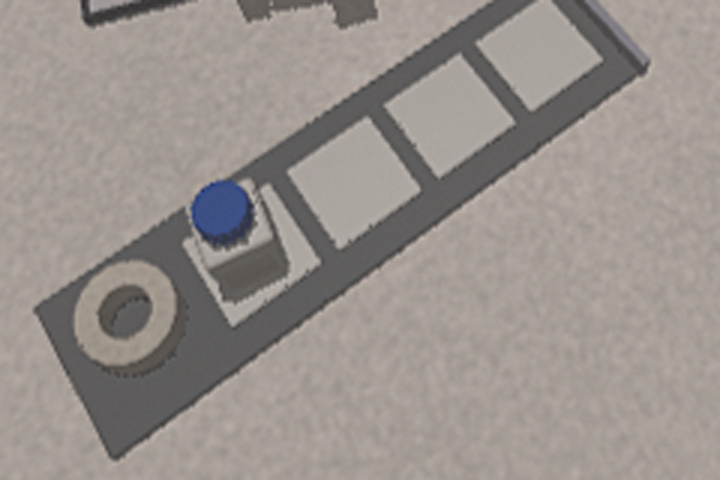

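The square bottle stands on its pad with its sides at about -3° (fits of 86.9° and 87.1° from two views), and the other three pads are empty. I'll grasp at that angle.

Request:
{"op": "play_rows", "data": {"rows": [[[0,0,-4],[0,0,0],0.3],[[0,0,-4],[0,0,0],0.3],[[0,0,0],[-9.6,14.6,0],0.3],[[0,0,0],[-9.6,14.6,0],0.3],[[0,0,0],[-9.6,14.6,0],0.3],[[0,0,0],[-9.6,14.6,0],0.3],[[0,0,0],[-9.6,14.6,0],0.3],[[0,0,0],[-9.6,14.6,0],0.3],[[0,0,0],[-9.6,14.6,0],0.3]]}}

```text
t: 27.12
tcp_pos: [0.571, -0.1025, 0.1774]
tool_rot: [0.726, 0.687, -0.001, -0.002]
force: [-0.1, 1.0, -0.2]
finger_gap: 0.7
gripper_force: 0.0
```

Request:
{"op": "play_rows", "data": {"rows": [[[0,0,0],[-9.6,14.6,0],0.2],[[0,0,0],[-9.6,14.6,0],0.2],[[0,0,0],[-9.6,14.6,0],0.2],[[0,0,0],[-9.6,14.6,0],0.2],[[0,0,0],[-9.6,14.6,0],0.2],[[0,0,0],[-9.6,14.6,0],0.2],[[0,0,0],[0,0,0],0.2],[[0,0,0],[0,0,0],0.2],[[0,0,0],[0,0,0],0.2],[[0,0,0],[0,0,0],0.2]]}}

```text
t: 27.95
tcp_pos: [0.6547, -0.1638, 0.1789]
tool_rot: [0.726, 0.688, -0.001, -0.002]
force: [-0.2, -0.5, 0.9]
finger_gap: 0.8
gripper_force: 0.0
```

```bash
python3 - <<'E'
from h import *
print(go([.6603,-.165,.042],-3))
p,d,P=snap("wrist")
for o in blue(P,p): print(o)
m=(abs(P[...,2]-.068)<.006)&(abs(P[...,0]-.660)<.035)&(abs(P[...,1]+.165)<.035)
print(cv2.minAreaRect((P[m][:,:2]*1000).astype(np.float32)))
p,d,P=snap("top")
for o in blue(P,p):
    if o[0][1]<100: print(o)
E
```

```text
{'turn_z': np.float64(-0.1), 'tilt': array([-0.18,  0.08]), 'shift': array([ -1.1,   6.1, 136.8]), 'tcp': array([ 0.6547, -0.1638,  0.1789]), 'gap': 0.8, 't': 27.95}
(array([474.8, -29.5]), 15.9, np.float64(97.8))
(array([462.2, -96.8]), 11.6, np.float64(69.9))
(array([ 449.7, -159.8]), 23.0, np.float64(68.0))
(array([ 660.6, -164.1]), 13.9, np.float64(90.8))
((660.4835205078125, -164.28622436523438), (35.52614212036133, 35.964622497558594), 87.15966033935547)
(array([473.9, -30.6]), 14.5, np.float64(97.6))
(array([461.4, -97.1]), 10.3, np.float64(69.4))
(array([ 448.7, -160.6]), 22.3, np.float64(67.6))
```

Request:
{"op": "play_rows", "data": {"rows": [[[0,0,0],[-1,4,0],0.2],[[0,0,0],[0,0,15],0.2],[[0,0,0],[0,0,25],0.2],[[0,0,0],[0,0,25],0.2],[[0,0,0],[0,0,25],0.2],[[0,0,0],[0,0,20],0.2],[[0,0,0],[0,0,14],0.2],[[0,0,0],[0,0,8],0.2],[[0,0,0],[0,0,4],0.2],[[0,0,0],[0,0,0],0.2],[[0,0,0],[0,0,0],0.2]]}}

```text
t: 28.97
tcp_pos: [0.6611, -0.1664, 0.045]
tool_rot: [0.726, 0.688, 0.0, 0.001]
force: [0.2, -0.4, 0.3]
finger_gap: 0.802
gripper_force: 0.0
```

```bash
python3 - <<'E'
from h import *
print(go([.6604,-.1647,.042],-3))
E
```

```text
{'turn_z': np.float64(-0.1), 'tilt': array([ 0.1 , -0.05]), 'shift': array([ 1.6, -0.7,  3. ]), 'tcp': array([ 0.6611, -0.1664,  0.045 ]), 'gap': 0.802, 't': 28.97}
```

Request:
{"op": "play_rows", "data": {"rows": [[[0,0,0],[1.5,-1,2],0.4],[[0,0,0],[0,0,0],0.5],[[0,0,0],[0,0,0],0.6],[[0,0,0],[0,0,0],0.7],[[0,0,0],[0,0,0],0.9],[[0,0,0],[0,0,0],0.9],[[0,0,0],[0,0,0],0.9],[[0,0,0],[0,0,0],0.9]]}}

```text
t: 29.63
tcp_pos: [0.6598, -0.1646, 0.043]
tool_rot: [0.726, 0.687, 0.0, 0.001]
force: [-1.2, 1.1, 6.4]
finger_gap: 0.41
gripper_force: 30.4
```

Request:
{"op": "play_rows", "data": {"rows": [[[0,0,0],[0,0,-10],0.9],[[0,0,0],[0,0,-20],0.9],[[0,0,0],[0,0,-30],0.9],[[0,0,0],[0,0,-40],0.9],[[0,0,0],[0,0,-40],0.9],[[0,0,0],[0,0,-20],0.9],[[0,0,0],[0,0,0],0.9],[[0,0,0],[0,0,0],0.9]]}}

```text
t: 30.3
tcp_pos: [0.6598, -0.1648, 0.2038]
tool_rot: [0.726, 0.687, 0.001, 0.001]
force: [-0.2, 0.7, -2.2]
finger_gap: 0.411
gripper_force: 30.3
```

```bash
python3 - <<'E'
from h import *
print(go([.4865,.0348,.18],-10.9))
p,d,P=snap("wrist")
for o in blue(P,p): print(o)
E
```

```text
{'turn_z': np.float64(7.8), 'tilt': array([ 0.16, -0.08]), 'shift': array([ 189.9, -184. ,   23. ]), 'tcp': array([ 0.6598, -0.1648,  0.2038]), 'gap': 0.411, 't': 30.3}
(array([474.5, -29.9]), 16.4, np.float64(97.8))
(array([462.7, -95.6]), 11.1, np.float64(70.0))
(array([ 449.3, -159.6]), 22.5, np.float64(68.1))
(array([ 659.3, -164.3]), 14.2, np.float64(251.6))
```

Request:
{"op": "play_rows", "data": {"rows": [[[0,0,4],[0,0,0],0.9],[[0,0,4],[0,0,0],0.9],[[0,0,0],[11.7,-14.8,0],0.9],[[0,0,0],[11.7,-14.8,0],0.9],[[0,0,0],[11.7,-14.8,0],0.9],[[0,0,0],[11.7,-14.8,0],0.9],[[0,0,0],[11.7,-14.8,0],0.9],[[0,0,0],[11.7,-14.8,0],0.9],[[0,0,0],[11.7,-14.8,0],0.9]]}}

```text
t: 31.1
tcp_pos: [0.5709, -0.063, 0.1993]
tool_rot: [0.772, 0.635, -0.002, -0.003]
force: [0.2, 0.1, -1.1]
finger_gap: 0.412
gripper_force: 30.3
```

Request:
{"op": "play_rows", "data": {"rows": [[[0,0,0],[11.7,-14.8,0],0.9],[[0,0,0],[11.7,-14.8,0],0.9],[[0,0,0],[11.7,-14.8,0],0.9],[[0,0,0],[11.7,-14.8,0],0.9],[[0,0,0],[11.7,-14.8,0],0.9],[[0,0,0],[11.7,-14.8,0],0.9],[[0,0,0],[11.4,-15.5,0],0.9],[[0,0,0],[0,0,0],0.9],[[0,0,0],[0,0,0],0.9],[[0,0,0],[0,0,0],0.9]]}}

```text
t: 31.93
tcp_pos: [0.4869, 0.0358, 0.201]
tool_rot: [0.772, 0.635, -0.001, -0.0]
force: [0.5, -0.8, -0.9]
finger_gap: 0.41
gripper_force: 30.3
```

```bash
python3 - <<'E'
from h import *
print(go([.4865,.0348,.038],-10.9))
E
```

```text
{'turn_z': np.float64(-0.2), 'tilt': array([-0.08, -0.01]), 'shift': array([ -0.9,   0. , 163. ]), 'tcp': array([0.4869, 0.0358, 0.201 ]), 'gap': 0.41, 't': 31.93}
```

Request:
{"op": "play_rows", "data": {"rows": [[[0,0,0],[-1,0,15],0.9],[[0,0,0],[0,0,25],0.9],[[0,0,0],[0,0,25],0.9],[[0,0,0],[0,0,25],0.9],[[0,0,0],[0,0,25],0.9],[[0,0,0],[0,0,20],0.9],[[0,0,0],[0,0,14],0.9],[[0,0,0],[0,0,8],0.9],[[0,0,0],[0,0,3],0.9],[[0,0,0],[0,0,0],0.9],[[0,0,0],[0,0,0],0.9]]}}

```text
t: 32.85
tcp_pos: [0.4874, 0.0347, 0.0423]
tool_rot: [0.772, 0.635, 0.0, 0.0]
force: [1.5, 0.2, -0.3]
finger_gap: 0.412
gripper_force: 30.3
```

```bash
python3 - <<'E'
from h import *
print(go([.4865,.0348,.038],-10.9),sense()['force'])
p,d,P=snap("wrist"); cv2.imwrite("pics/w7.png",p[...,::-1])
for o in blue(P,p): print(o)
E
```

```text
{'turn_z': np.float64(-0.3), 'tilt': array([ 0.06, -0.01]), 'shift': array([-0.1, -0.9,  4.3]), 'tcp': array([0.4874, 0.0347, 0.0423]), 'gap': 0.412, 't': 32.85} [ 1.51761275  0.19327983 -0.30108951]
(array([486.7,  35.1]), 14.5, np.float64(90.2))
```

View pics/w7.png

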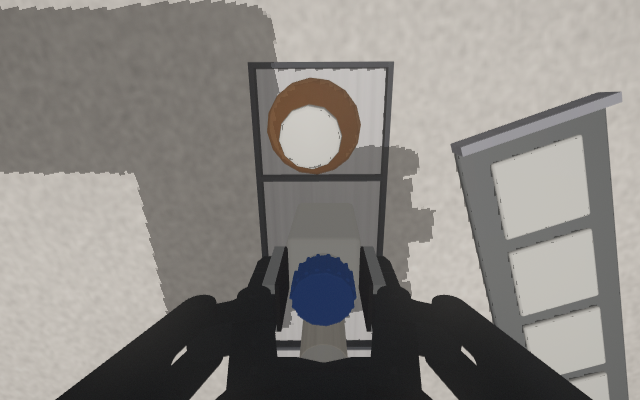

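The square bottle (cap 323,290) is inside its bay, between the wall at row 178 and the one at row 345. The control bottle is untouched. Now I lower the last 5 mm and release.

Request:
{"op": "play_rows", "data": {"rows": [[[0,0,0],[0,0,2],0.9],[[0,0,0],[0,0,1],0.9],[[0,0,0],[0,0,1],0.9],[[0,0,0],[0,0,0],0.9],[[0,0,0],[0,0,0],0.9]]}}

```text
t: 33.32
tcp_pos: [0.4867, 0.0351, 0.0382]
tool_rot: [0.772, 0.635, 0.0, 0.0]
force: [0.3, 0.4, -1.0]
finger_gap: 0.409
gripper_force: 30.3
```

Request:
{"op": "play_rows", "data": {"rows": [[[0,0,0],[0,0,1],0.9],[[0,0,0],[0,0,0],0.7],[[0,0,0],[0,0,0],0.5],[[0,0,0],[0,0,0],0.4],[[0,0,0],[0,0,0],0.3],[[0,0,0],[0,0,0],0.3],[[0,0,0],[0,0,-8],0.3],[[0,0,0],[0,0,-20],0.3],[[0,0,0],[0,0,-40],0.3],[[0,0,0],[0,0,-40],0.3],[[0,0,0],[0,0,-30],0.3],[[0,0,0],[0,0,0],0.3]]}}

```text
t: 34.32
tcp_pos: [0.4908, 0.0346, 0.1812]
tool_rot: [0.772, 0.635, 0.004, 0.005]
force: [0.8, -0.4, 0.1]
finger_gap: 0.703
gripper_force: 0.0
```

Request:
{"op": "play_rows", "data": {"rows": [[[0,0,0],[20,20,0],0.3],[[0,0,0],[20,20,0],0.3],[[0,0,0],[20,20,0],0.3],[[0,0,0],[20,20,0],0.3],[[0,0,0],[20,20,0],0.3],[[0,0,0],[20,20,0],0.3],[[0,0,0],[20,20,0],0.3],[[0,0,0],[20,20,0],0.3],[[0,0,0],[0,0,0],0.3],[[0,0,0],[0,0,0],0.3],[[0,0,0],[0,0,0],0.3]]}}

```text
t: 35.23
tcp_pos: [0.6732, 0.1609, 0.174]
tool_rot: [0.772, 0.635, -0.001, -0.001]
force: [-0.3, -0.5, -0.8]
finger_gap: 0.7
gripper_force: 0.0
```

```bash
python3 - <<'E'
from h import *
print(go())
for n in("scene","top"):
    p,d,P=snap(n)
    cv2.imwrite(f"pics/{n}9.png",p[...,::-1])
    for o in blue(P,p):
        if o[0][1]<100:
            v=o[0]/1000-[.474,-.030]; print(o,'rack x,y',np.round([v@[.982,-.1887],v@[.1887,.982]+.033],4))
E
```

```text
{'tcp': array([0.6732, 0.1609, 0.174 ]), 'gap': 0.7, 't': 35.23}
(array([488.,  34.]), 13.3, np.float64(85.8)) rack x,y [0.0017 0.0985]
(array([474.6, -30.4]), 14.9, np.float64(97.5)) rack x,y [0.0007 0.0327]
(array([462.9, -96.4]), 10.7, np.float64(69.8)) rack x,y [ 0.0016 -0.0343]
(array([ 449.8, -159.8]), 22.1, np.float64(67.6)) rack x,y [ 0.0007 -0.099 ]
(array([486.4,  33.3]), 13.2, np.float64(85.6)) rack x,y [0.0002 0.0975]
(array([473.6, -30.1]), 14.8, np.float64(97.5)) rack x,y [-0.0004  0.0328]
(array([461.1, -96.9]), 10.5, np.float64(69.4)) rack x,y [-0.     -0.0351]
(array([ 448.8, -160.4]), 22.4, np.float64(67.7)) rack x,y [-0.0001 -0.0998]
```

View pics/scene9.png

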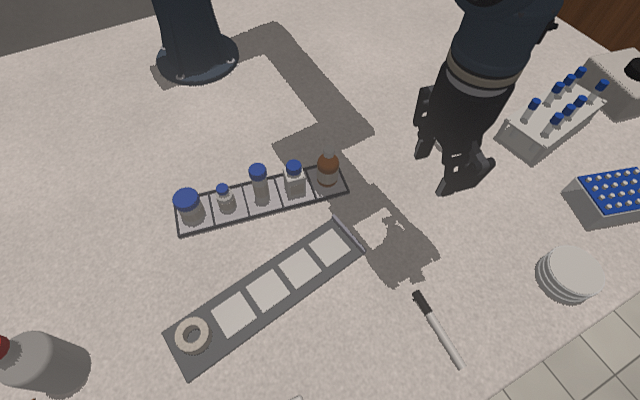

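All four stand upright in their bays: wide (187,207), small (223,198), tall (258,183) and square (293,175). The control bottle (328,168) is where it was, and the arm is clear.

```bash
python3 -c "
from station import *
print(sign_off())"
```

```text
the job is handed in; nothing more can be done
None
```

I handed the job in at about 35 s: all four containers stand upright in their reversed bays, about 2 mm or less from the middles in my final camera check, and the control bottle is still in its end bay.

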